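Right a fallen sample cup into its carrier, mouth up

ROBOT

A 6-joint arm with a two-finger parallel gripper is mounted at the origin on the work surface. World frame = base frame: x ahead of the robot, y to its left, z up, the work surface at z = 0. Lengths are in m, angles in rad, forces in N, time in s.
With the tool pointing down it reaches from about 0.425 to 0.925 m from the base axis. Payload 12.5 kg.
Tool frame: the origin (TCP) lies between the finger pads; the fingertips stand 19 mm ahead of it and the grasp point (between the pads) is the TCP (manip.tcp_to_tips is the distance from the TCP to the fingertips, in m); z points along the fingers, y is the line along which they close (so a half turn about z gives the same grasp; the last joint's range is limited). The gripper opens to 85 mm and grips with 20 to 120 N. Pads are 22 mm wide; open, the fingers measure 114 mm over their backs; the gripper's body (76 mm by 85 mm) begins 54 mm behind the grasp point. The pads swing forward as they close: fully open they stand 13 mm farther back than shut.
Start: joints at [-1.255, 0.491, 1.559, -0, 1.092, -0.106], TCP at [0.256, -0.57, 0.223] pointing down, gripper open.
Joint ranges: [-3.1, 3.1], [-0.84, 2.19], [0.05, 2.79], [-1.13, 4.28], [0.06, 2.93], [-2.69, 2.69]. Speed limits (rad/s): [2.22, 2.22, 2.79, 3.14, 3.14, 3.14].

INTERFACE

Orientations are given as a 3x3 rotation matrix whose columns are the frame's x, y, z axes.
In Python, from station import manip gives the robot as it stands.
- The arm moves only by the tool apply_moves, never from a script. Its argument "plan" is a list of rows, each a list of 2 entries, a list of its own where there are three numbers: the shift along the tool's x, y, z in cm, then the turn, a rotation vector about the tool's x, y, z in degrees. A call has 1 to 20 rows; each row is the pose to reach, as a shift and turn from the pose commanded when the call began, along the tool's axes at that moment; what a row does not reach only later rows make up. A row lasts 1/12 s, in which the tool goes at most 41.7 mm and 7.16 degrees, less where a joint would pass 70% of its speed; a pose out of reach is approached as far as the arm can. A call with a gripper value outside its range is refused whole. "claw" is the finger opening in cm, from 0 to 8.54, set as the call begins (left out, the last holds). The fingers move at their own pace and stop on an object; "force" is the grip in N (left out, the last holds). Time passes only in rows, so rows that repeat a pose let the fingers close. It gives the time, the measured TCP pose, the force, the opening and the grip force at its end, in the units of the state.
- manip.observe(): the state, without advancing time (a new reading comes with each control period).
- manip.snapshot(name): name is "side" or "top" or "wrist"; returns the picture (420x560x3 uint8, blue, green, red); there is no depth.
- manip.calibration(name): a dict with "intrinsics" (3x3 intrinsics, pixels), "extrinsics" (4x4, takes a point from world to camera coordinates). Camera axes: x right, y down, z forward; pixel columns grow to the right and rows downward; lengths in m; the calibration is good to about 2 mm. The wrist camera is an equidistant fisheye: a pixel r from the principal point sees the ray r / f radians off the axis. A picture is of the moment at which its call begins: read the wrist's pose just before it. calibration takes no time and is no camera call; for the wrist camera it gives the pose at the moment of the call.
- manip.close_job(): hands the job in; it is judged then, once.
Trained networks look in the newest picture that a camera, given by its name, has taken for a name from the list of things; names that differ only in an ending like _2 or _b are one class to them, and where a whole thing is asked for, a point or a joint stands for the part that bears it (a point fixed in the world has none). Each returns a list of dicts, best first, with "confidence" (0 to 1); they miss things now and then, are a little off and sometimes report something else, mostly with a low value. They report only what shows in the picture. A call takes as long as a camera call. They do not tell look-alikes from the thing itself.
- manip.boxes_of(camera, thing): "point" ([column, row] in pixels, amid what is visible of it).
The state is a dict: "time": time; "qpos": joint angles; "qvel": joint speeds; "joint_torque": joint torques, N m; "position": TCP position; "tcp_rot": TCP orientation; "force": force on the tool from outside, world axes, zero at the start; "moment": the same for the moment, N m; "width": opening from 0.0 (shut) to 1.0 (fully open); "finger_force": force on a finger pad.
Only numpy, scipy, OpenCV 4.12 (cv2) and the standard library are available. Lean on these libraries where they do the work, as an engineer would, in place of code of your own. Each camera call takes 0.05 s, during which the arm holds its last target. There are 200 camera calls.

TASK

One of the two steel sample cups has fallen over on the bench. Set it in the empty nest of the round blue carrier, open mouth up and fully down in the nest like its neighbour, ready to be filled. Lower it in rather than dropping it, leave the other cup in its nest, and do not knock over the jar or the wash bottle.

Things in the scene. Friction and masses are not known exactly. Their poses are not given: they have to be found in the camera images.
- cup: plain steel straight-sided round cup, outside diameter 52 mm, length 56 mm, wall 3 mm, closed bottom 4 mm thick, 0.24 kg. It lies on its side on the bench, mouth roughly towards the right as the robot looks (-y, within 35 degrees). Origin: centre of the outside of its closed bottom; +z runs along its axis from the closed bottom to the open mouth
- cup_mouth (a point): centre of the open mouth of the fallen cup, 56 mm along +z from cup
- carrier: fixed low round blue base, 196 mm across, 25 mm high, with two black plastic nests (raised round collars) on its top, 100 mm apart, and a small stud between. Each collar is 12 mm high, 58 mm inside at its foot, flaring to 64 mm inside and 72 mm outside at its lip; the nest's floor is the base's flat top. Origin: centre of the underside, z up; empty nest at its x = -50 mm, full nest at x = +50 mm
- empty_nest (a point): centre of the floor of the empty nest, 25 mm above the bench: the cup's bottom goes here
- full_nest (a point): centre of the floor of the nest that already holds the other cup
- other_cup: an identical steel cup, already standing mouth up in the full nest (its mouth 81 mm above the bench); origin: centre of its outside bottom, z up
- jar: closed glass jar, 64 mm across and 95 mm high, loose, standing towards the back of the bench; origin: centre of its underside, z up
- wash_bottle: white plastic bottle with a blue cap, 64 mm across and 170 mm high, loose, standing at the robot's left; origin: centre of its underside, z up
There are look-alikes about, which are no part of the job. Leave any pink look-alike of the cup alone.

How it is judged:
At the end, for the whole second after the job is handed in: The fallen cup stands at rest in the empty nest, mouth up (upright within 0.1 rad), its bottom centre within 6 mm sideways of the nest's centre and no more than 3 mm above its floor; the other cup stands in its own nest to the same tolerances; the jar and the wash bottle are standing (horizontal distance between cup and empty_nest below 0.006 m and z of cup in the frame of empty_nest below 0.003 m and angle between each of cup, other_cup's own z axis and vertical below 0.1 rad and linear speed of cup below 0.02 m/s and horizontal distance between other_cup and full_nest below 0.006 m and z of other_cup in the frame of full_nest below 0.003 m and not (angle between jar's own z axis and vertical above 0.5 rad) and not (angle between wash_bottle's own z axis and vertical above 0.5 rad)); the robot touches nothing.
It fails at once if the cup is dropped: it falls free, touching nothing, with its bottom centre more than 35 mm above the nest floor (60 mm above the bench) (z of cup in the frame of empty_nest above 0.035 m and contact force between cup and anything else below 0.02 N).
It fails at once if the other cup is tipped by more than 0.5 rad or lifted more than 15 mm out of its nest (angle between other_cup's own z axis and vertical above 0.5 rad or z of other_cup in the frame of full_nest above 0.015 m).
It fails at once if the jar or the wash bottle is knocked over (tipped by more than 0.5 rad) (angle between any of jar, wash_bottle's own z axis and vertical above 0.5 rad).
It also fails if it takes over 42 s, if anything falls off the work surface, if the arm or the gripper's body presses on something with over 40 N, if the wrist force passes 120 N, or if a joint passes its speed limit or range.

## Working session

There is one attempt and no reset: what is moved stays moved. The work goes in short steps, Python scripts to look and compute and a tool call to move; the robot and the scene stay as the last step left them, time stands still between calls to the robot, and variables do not carry over. Pictures are saved under pics/ and viewed, at most 10 in all, crops included, and the job is handed in when it is done.

Besides the shell and the picture viewer there is one more tool, called after "Request:" as name([rows], argument=value, ...), one row to a line, values as JSON. apply_moves: Moves the arm, as the interface text tells. Its arguments: {"type":"object","properties":{"plan":{"type":"array","items":{"type":"array"}},"claw":{"type":"number"},"force":{"type":"number"}},"required":["plan"]}

```bash
mkdir -p pics; ls
python3 - <<'E'
from station import manip
import cv2,numpy as np
s=manip.observe();print(s['time'],s['position'],s['tcp_rot'],s['width'])
for c in ['side','top','wrist']:
    im=manip.snapshot(c);cv2.imwrite(f'pics/{c}0.png',im)
    k=manip.calibration(c);print(c,np.round(k['intrinsics'],1).tolist(),np.round(k['extrinsics'],4).tolist())
    for t in ['cup','cup_mouth','carrier','empty_nest','other_cup','jar','wash_bottle']:
        try: print(t,[(np.round(d['point'],1).tolist(),round(d['confidence'],2)) for d in manip.boxes_of(c,t)][:4])
        except Exception as e: print(t,e)
a=[cv2.imread(f'pics/{c}0.png') for c in ['side','top']]
cv2.imwrite('pics/st.png',np.vstack(a)[:, :] if 0 else cv2.resize(np.hstack(a),(800,300)))
E
```

```text
pics
0.0 [ 0.25581037 -0.56999452  0.22253073] [[ 9.12355483e-01  4.09398759e-01 -3.58512113e-04]
 [ 4.09398904e-01 -9.12354893e-01  1.04213181e-03]
 [ 9.95571903e-05 -1.09756914e-03 -9.99999393e-01]] 1.0013272592266933
side [[381.3, 0.0, 281.0], [0.0, 381.3, 207.6], [0.0, 0.0, 1.0]] [[-0.6435, -0.7654, -0.0054, 0.4602], [-0.5638, 0.4788, -0.673, 0.2885], [0.5177, -0.4301, -0.7396, 0.7159], [0.0, 0.0, 0.0, 1.0]]
cup [([274.9, 245.4], 0.96), ([228.6, 280.4], 0.9), ([232.3, 228.7], 0.81), ([285.9, 303.4], 0.8)]
cup_mouth [([277.9, 243.2], 0.9), ([226.0, 277.9], 0.62), ([233.9, 230.9], 0.57), ([286.2, 306.0], 0.56)]
carrier [([374.0, 177.8], 0.84)]
empty_nest [([371.5, 173.8], 0.62)]
other_cup [([359.1, 169.9], 0.74)]
jar [([281.2, 145.4], 0.6)]
wash_bottle [([136.5, 273.2], 0.57), ([368.6, 181.7], 0.38)]
top [[498.6, 0.0, 277.2], [0.0, 498.6, 211.1], [0.0, 0.0, 1.0]] [[0.0054, -0.9999, 0.0096, 0.105], [-0.9952, -0.0064, -0.0972, 0.5689], [0.0973, -0.009, -0.9952, 1.0658], [0.0, 0.0, 0.0, 1.0]]
cup [([174.5, 248.0], 0.95), ([199.9, 300.2], 0.91), ([237.1, 241.3], 0.68), ([216.5, 198.9], 0.66)]
cup_mouth [([234.2, 246.7], 0.85), ([197.7, 302.6], 0.84), ([170.9, 250.5], 0.62), ([401.4, 228.5], 0.34)]
carrier [([396.5, 233.1], 0.73)]
empty_nest [([401.8, 230.0], 0.58)]
other_cup [([378.2, 232.3], 0.94), ([398.5, 229.7], 0.51)]
jar [([341.7, 132.8], 0.86), ([397.3, 230.8], 0.58)]
wash_bottle [([105.1, 192.1], 0.77)]
wrist [[325.2, 0.0, 279.3], [0.0, 325.2, 210.7], [0.0, 0.0, 1.0]] [[0.4105, -0.9118, 0.0012, -0.6252], [-0.8746, -0.3934, 0.2833, -0.0368], [-0.2578, -0.1173, -0.959, 0.3787], [0.0, 0.0, 0.0, 1.0]]
cup []
cup_mouth []
carrier []
empty_nest []
other_cup []
jar []
wash_bottle []
```

View pics/top0.png

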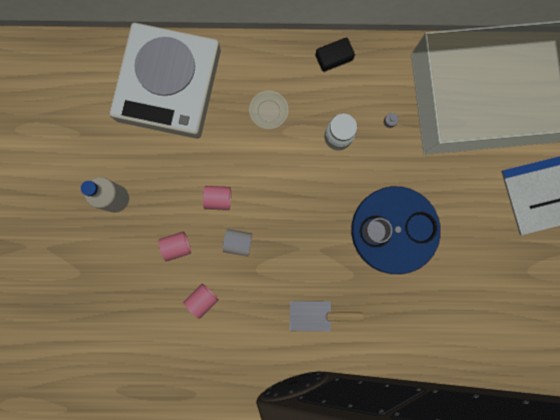

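View pics/side0.png

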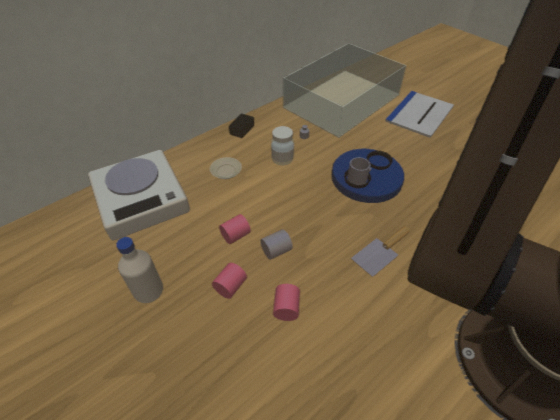

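The fallen steel cup is at top (237,243) and side (277,244), and the other three cups are pink. The carrier is at top (397,230), with the full nest on the left (377,231) and the empty nest on the right (421,228). Next I'll measure the cup's axis and the positions of the nests.

```bash
cat > h.py <<'E'
import numpy as np,cv2
from station import manip
def cam(c): k=manip.calibration(c);return np.array(k['intrinsics']),np.array(k['extrinsics'])
def at(c,p,z):
    K,E=cam(c);R,t=E[:3,:3],E[:3,3];o=-R.T@t;d=R.T@np.linalg.solve(K,[p[0],p[1],1.]);return o+d*(z-o[2])/d[2]
def proj(c,X):
    K,E=cam(c);Y=(E[:3,:3]@np.atleast_2d(X).T).T+E[:3,3];u=(K@Y.T).T;return u[:,:2]/u[:,2:]
E
python3 - <<'E'
from h import *
im=cv2.imread('pics/top0.png')
for c,p in [('top',(237,243)),('side',(277,244))]: print('cup',c,at(c,p,.03 if c=='top' else .03))
b=im.astype(int)
hsv=cv2.cvtColor(im,cv2.COLOR_BGR2HSV)
m=((hsv[...,1]<60)).astype(np.uint8);m2=m*0;m2[222:265,215:262]=m[222:265,215:262]
n,l,s,ce=cv2.connectedComponentsWithStats(m2);i=1+s[1:,4].argmax();print(s[i],ce[i]);print(cv2.minAreaRect(np.argwhere(l==i)[:,::-1].astype(np.float32)))
r=cv2.minAreaRect(np.argwhere(l==i)[:,::-1].astype(np.float32));print(cv2.boxPoints(r))
# carrier ellipse
m=((hsv[...,0]>100)&(hsv[...,0]<125)&(hsv[...,1]>120)).astype(np.uint8)
m2=m*0;m2[175:285,340:455]=m[175:285,340:455]
cs,_=cv2.findContours(m2,0,1);e=cv2.fitEllipse(cv2.convexHull(max(cs,key=cv2.contourArea)));print('carrier',e,at('top',e[0],.0125), at('top',e[0],.025))
crop=lambda f,x,y,w,h,k:cv2.resize(cv2.imread(f)[y:y+h,x:x+w],None,fx=k,fy=k,interpolation=cv2.INTER_CUBIC)
A=crop('pics/top0.png',345,180,100,100,4);B=crop('pics/top0.png',187,193,100,100,4)
cv2.imwrite('pics/crop1.png',np.hstack([A,B]))
for p in [(378.,231),(421,228),(398,230)]: print(p,at('top',p,.037))
for t,p in [('jar',(341,135)),('wash',(107,196))]: print(t,at('top',p,.04))
E
```

```text
cup top [0.49780599 0.19518347 0.03      ]
cup side [0.49564869 0.19601124 0.03      ]
[223 229  29  27 629] [236.78378378 242.09379968]
((236.66217041015625, 242.02703857421875), (27.619029998779297, 23.18025779724121), 9.462321281433105)
[[221.13513 251.18921]
 [224.94595 228.32434]
 [252.18921 232.86487]
 [248.37839 255.72974]]
carrier ((395.64739990234375, 229.91819763183594), (86.12248992919922, 87.90750122070312), 115.39434051513672) [ 0.52938999 -0.1548809   0.0125    ] [ 0.52862539 -0.1517848   0.025     ]
(378.0, 231) [ 0.52531239 -0.11042365  0.037     ]
(421, 228) [ 0.53239299 -0.204055    0.037     ]
(398, 230) [ 0.52774452 -0.15392452  0.037     ]
jar [ 0.73620885 -0.03117856  0.04      ]
wash [0.59747014 0.47711829 0.04      ]
```

View pics/crop1.png

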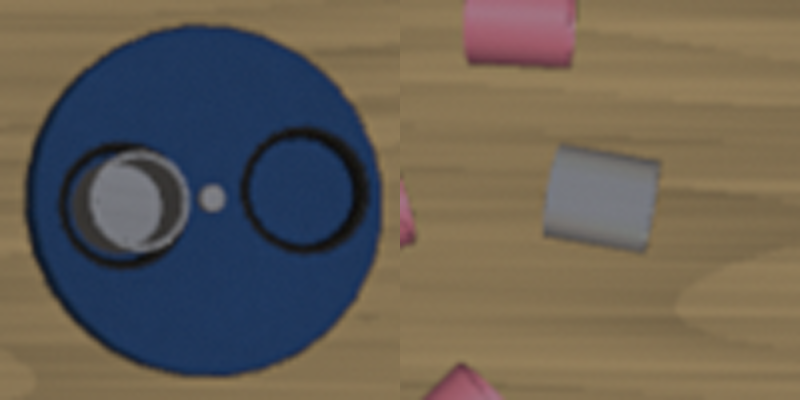

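The crop shows a plain grey cylinder with its axis turned about 9° in the image. The empty collar is near top px (421.5,227.5) and the full one near (376,231). I'll refine these by fitting the models to both views.

```bash
cat > fit.py <<'E'
from h import *
from scipy.optimize import minimize
ims={c:cv2.imread(f'pics/{c}0.png') for c in('top','side')}
a=np.linspace(0,2*np.pi,60)
def hull(c,P,S=4):
    k=proj(c,P);m=np.zeros((420*S,560*S),np.uint8)
    cv2.fillConvexPoly(m,cv2.convexHull(np.round(k*S).astype(np.int32)),1);return cv2.resize(m.astype(np.float32),(560,420),interpolation=cv2.INTER_AREA)
M={}
for c,(x,y) in {'top':(237,242),'side':(277,244)}.items():
    h=cv2.cvtColor(ims[c],cv2.COLOR_BGR2HSV);m=(h[...,1]<70).astype(np.uint8);w=m*0;w[y-20:y+20,x-21:x+22]=m[y-20:y+20,x-21:x+22]
    n,l,s,_=cv2.connectedComponentsWithStats(w);i=1+s[1:,4].argmax();print(c,s[i]);M[c]=(l==i).astype(np.float32)
def cyl(p):
    x,y,t=p;d=np.array([np.cos(t),np.sin(t),0]);n=np.array([-d[1],d[0],0]);C=np.array([x,y,.026])
    return np.vstack([C+s*.028*d+.026*(np.cos(a)[:,None]*n+np.sin(a)[:,None]*[0,0,1]) for s in(-1,1)])
for cs in (['top'],['side'],['top','side']):
    f=lambda p:sum(np.abs(hull(c,cyl(p))-M[c]).sum() for c in cs)
    r=minimize(f,[.497,.195,np.radians(-99)],method='Nelder-Mead',options=dict(initial_simplex=[[.497,.195,-1.73],[.505,.195,-1.73],[.497,.203,-1.73],[.497,.195,-1.55]],xatol=1e-4,fatol=.1))
    print(cs,np.round(r.x,4),np.degrees(r.x[2]),r.fun)
# carrier base outline, both cams
B={}
for c,(x0,x1,y0,y1) in {'top':(345,448,178,280),'side':(325,410,145,205)}.items():
    h=cv2.cvtColor(ims[c],cv2.COLOR_BGR2HSV);m=((h[...,0]>100)&(h[...,0]<130)&(h[...,1]>100)).astype(np.uint8);w=m*0;w[y0:y1,x0:x1]=m[y0:y1,x0:x1]
    k,_=cv2.findContours(w,0,1);w=w*0;cv2.fillPoly(w,[cv2.convexHull(max(k,key=cv2.contourArea))],1);B[c]=w.astype(np.float32)
disc=lambda p:np.vstack([np.c_[p[0]+.098*np.cos(a),p[1]+.098*np.sin(a),0*a+z] for z in(0,.025)])
for cs in (['top'],['side'],['top','side']):
    f=lambda p:sum(np.abs(hull(c,disc(p))-B[c]).sum() for c in cs)
    r=minimize(f,[.529,-.153],method='Nelder-Mead',options=dict(initial_simplex=[[.529,-.153],[.537,-.153],[.529,-.145]],xatol=1e-4,fatol=.1));print('carrier',cs,r.x,r.fun)
# collars: dark ring; outer dark edge
h=cv2.cvtColor(ims['top'],cv2.COLOR_BGR2HSV)
m=np.zeros((420,560),np.uint8);d=(h[...,2]<58).astype(np.uint8);m[205:255,402:445]=d[205:255,402:445]
k,_=cv2.findContours(m,0,1);c0=max(k,key=cv2.contourArea);e=cv2.fitEllipse(cv2.convexHull(c0));print('collar',e,at('top',e[0],.03),at('top',e[0],.037))
E
python3 fit.py
```

```text
top [223 229  29  27 638]
side [261 230  31  29 609]
['top'] [ 0.4992  0.1945 -1.7218] -98.65466486020999 32.3125
['side'] [ 0.499   0.1948 -1.8113] -103.7817034971136 52.4375
['top', 'side'] [ 0.4994  0.1947 -1.7296] -99.09618481045997 93.6875
carrier ['top'] [ 0.52982354 -0.15321852] 322.5
carrier ['side'] [ 0.54107324 -0.17177734] 560.1875
carrier ['top', 'side'] [ 0.53048079 -0.15602349] 979.4375
collar ((420.638916015625, 227.13938903808594), (31.149328231811523, 32.05873107910156), 137.7640838623047) [ 0.53472945 -0.20539889  0.03      ] [ 0.53425992 -0.20331117  0.037     ]
```

```bash
cat > plan.py <<'E'
from h import *
from scipy.spatial.transform import Rotation as Ro
d=np.array([np.cos(np.radians(-99)),np.sin(np.radians(-99)),0]);up=np.array([0,0,1.])
def frames(L,hb,sgn):
    L=np.radians(L);h=np.array([np.cos(np.radians(hb)),np.sin(np.radians(hb)),0])
    z=-np.cos(L)*up-np.sin(L)*d; n=sgn*np.cross(up,d); Rg=np.c_[np.cross(n,z),n,z]
    # cup frame at grasp: columns radial r (tool-ish, -up), n?, d ; final
    C=np.c_[-up,np.cross(d,-up),d]; F=np.c_[h,np.cross(up,h),up]
    return Rg,F@C.T@Rg
def wr(R,q1,phi):
    A=Ro.from_euler('z',q1)*Ro.from_euler('y',phi)
    W=(A.inv()*Ro.from_matrix(R)).as_matrix()
    q5=np.arccos(W[2,2]);q4=np.arctan2(W[1,2],W[0,2]);q6=np.arctan2(W[2,1],-W[2,0])-np.pi/2
    return np.degrees([(q4+1.13)%(2*np.pi)-1.13,q5,(q6+np.pi)%(2*np.pi)-np.pi])
G=np.array([.4993,.1946,.027])+.010*d; T=np.array([.534,-.2035,.025+.038])
if __name__=='__main__':
    s=manip.observe();print('chk',wr(s['tcp_rot'],s['qpos'][0],s['qpos'][1]+s['qpos'][2]))
    for L in (40,45):
      for hb in (20,45,70):
        for sg in (1,-1):
            Rg,Rf=frames(L,hb,sg)
            o=[]
            for R,p in((Rg,G),(Rf,T)):
                w=p-.2*R[:,2];r=np.hypot(w[0],w[1]);q1=np.arctan2(w[1],w[0])-np.arcsin(.066/r);o+=[np.round(w,2),round(r,2),np.round(wr(R,q1,2.0)).tolist()]
            print(L,hb,sg,*o)
E
python3 plan.py
```

```text
chk [ 1.77285519e-03  6.25488691e+01 -6.05090234e+00]
40 20 1 [0.48 0.06 0.18] 0.48 [44.0, 66.0, -11.0] [ 0.39 -0.26  0.19] 0.47 [57.0, 53.0, 177.0]
40 20 -1 [0.48 0.06 0.18] 0.48 [44.0, 66.0, 169.0] [ 0.39 -0.26  0.19] 0.47 [57.0, 53.0, -3.0]
40 45 1 [0.48 0.06 0.18] 0.48 [44.0, 66.0, -11.0] [ 0.43 -0.31  0.19] 0.53 [53.0, 73.0, 162.0]
40 45 -1 [0.48 0.06 0.18] 0.48 [44.0, 66.0, 169.0] [ 0.43 -0.31  0.19] 0.53 [53.0, 73.0, -18.0]
40 70 1 [0.48 0.06 0.18] 0.48 [44.0, 66.0, -11.0] [ 0.48 -0.35  0.19] 0.59 [45.0, 90.0, 147.0]
40 70 -1 [0.48 0.06 0.18] 0.48 [44.0, 66.0, 169.0] [ 0.48 -0.35  0.19] 0.59 [45.0, 90.0, -33.0]
45 20 1 [0.48 0.05 0.17] 0.48 [49.0, 68.0, -14.0] [ 0.4  -0.25  0.2 ] 0.47 [51.0, 52.0, -178.0]
45 20 -1 [0.48 0.05 0.17] 0.48 [49.0, 68.0, 166.0] [ 0.4  -0.25  0.2 ] 0.47 [51.0, 52.0, 2.0]
45 45 1 [0.48 0.05 0.17] 0.48 [49.0, 68.0, -14.0] [ 0.43 -0.3   0.2 ] 0.53 [48.0, 71.0, 164.0]
45 45 -1 [0.48 0.05 0.17] 0.48 [49.0, 68.0, 166.0] [ 0.43 -0.3   0.2 ] 0.53 [48.0, 71.0, -16.0]
45 70 1 [0.48 0.05 0.17] 0.48 [49.0, 68.0, -14.0] [ 0.49 -0.34  0.2 ] 0.59 [41.0, 86.0, 148.0]
45 70 -1 [0.48 0.05 0.17] 0.48 [49.0, 68.0, 166.0] [ 0.49 -0.34  0.2 ] 0.59 [41.0, 86.0, -32.0]
```

Run:
```python
from plan import *
for L in (20,30,40,45):
  for hb in range(-120,121,20):
    for sg in (1,-1):
        Rg,Rf=frames(L,hb,sg);o=[];ok=1
        for R,p in((Rg,G),(Rf,T)):
            w=p-.2*R[:,2];r=np.hypot(w[0],w[1]);q1=np.arctan2(w[1],w[0])-np.arcsin(.066/r)
            qs=[wr(R,q1,f) for f in(1.8,2.2)]
            ok&=all(-55<q[0]<235 and 12<q[1]<155 and abs(q[2])<145 for q in qs) and r>.4
            o+=[round(r,2)]+[np.round(q).tolist() for q in qs]
        if ok: print(L,hb,sg,*o, round(np.degrees(Ro.from_matrix(Rf@Rg.T).magnitude())))
```

```text
20 100 1 0.5 [20.0, 73.0, 10.0] [25.0, 51.0, -0.0] 0.69 [51.0, 129.0, 143.0] [41.0, 112.0, 124.0] 167
20 120 1 0.5 [20.0, 73.0, 10.0] [25.0, 51.0, -0.0] 0.73 [37.0, 139.0, 128.0] [27.0, 119.0, 113.0] 153
30 100 1 0.49 [31.0, 73.0, 3.0] [37.0, 54.0, -11.0] 0.68 [42.0, 122.0, 138.0] [36.0, 104.0, 123.0] 167
30 120 1 0.49 [31.0, 73.0, 3.0] [37.0, 54.0, -11.0] 0.71 [29.0, 131.0, 123.0] [23.0, 110.0, 111.0] 153
40 -120 1 0.48 [41.0, 75.0, -2.0] [48.0, 58.0, -20.0] 0.61 [-47.0, 94.0, 21.0] [-48.0, 79.0, 38.0] 92
40 100 1 0.48 [41.0, 75.0, -2.0] [48.0, 58.0, -20.0] 0.66 [34.0, 114.0, 136.0] [31.0, 95.0, 123.0] 167
40 120 1 0.48 [41.0, 75.0, -2.0] [48.0, 58.0, -20.0] 0.7 [23.0, 122.0, 120.0] [20.0, 100.0, 111.0] 153
45 -120 1 0.48 [46.0, 76.0, -5.0] [53.0, 61.0, -24.0] 0.61 [-43.0, 92.0, 21.0] [-45.0, 75.0, 37.0] 92
45 -100 1 0.48 [46.0, 76.0, -5.0] [53.0, 61.0, -24.0] 0.56 [-46.0, 78.0, 7.0] [-52.0, 63.0, 25.0] 90
45 -40 1 0.48 [46.0, 76.0, -5.0] [53.0, 61.0, -24.0] 0.44 [-21.0, 35.0, -61.0] [-49.0, 15.0, -30.0] 104
45 100 1 0.48 [46.0, 76.0, -5.0] [53.0, 61.0, -24.0] 0.66 [31.0, 110.0, 135.0] [29.0, 90.0, 123.0] 167
45 120 1 0.48 [46.0, 76.0, -5.0] [53.0, 61.0, -24.0] 0.69 [21.0, 117.0, 119.0] [18.0, 96.0, 111.0] 153
```

Request:
apply_moves([
  [[37.4,-23.8,-7.7],[0,0,0]],
  [[37.4,-23.8,-7.7],[0,0,0]],
  [[37.4,-23.8,-7.7],[0,0,0]],
  [[37.4,-23.8,-7.7],[0,0,0]],
  [[37.4,-23.8,-7.7],[0,0,0]],
  [[37.4,-23.8,-7.7],[0,0,0]],
  [[37.4,-23.8,-7.7],[0,0,0]],
  [[37.4,-23.8,-7.7],[0,0,0]],
  [[37.4,-23.8,-7.7],[0,0,0]],
  [[37.4,-23.8,-7.7],[0,0,0]],
  [[37.4,-23.8,-7.7],[0,0,0]],
  [[37.4,-23.8,-7.7],[0,0,0]],
  [[37.4,-23.8,-7.7],[0,0,0]],
  [[37.4,-23.8,-7.7],[0,0,0]],
  [[37.4,-23.8,-7.7],[0,0,0]],
  [[37.4,-23.8,-7.7],[0,0,0]],
], claw=7.2, force=40)

```text
time: 2.53
position: [0.4991, -0.201, 0.2999]
tcp_rot: [[0.913, 0.408, -0.0], [0.408, -0.913, 0.0], [-0.0, -0.0, -1.0]]
force: [0.3, -0.2, 0.0]
width: 0.84
finger_force: 0.0
```

```bash
cat >> h.py <<'E'
def wat(p,z,K,E):
    R,t=E[:3,:3],E[:3,3];o=-R.T@t;u=(np.array(p,float)-K[:2,2])/[K[0,0],K[1,1]];r=np.linalg.norm(u)
    d=R.T@np.array([np.sin(r)*u[0]/r,np.sin(r)*u[1]/r,np.cos(r)]);return o+d*(z-o[2])/d[2]
def wproj(X,K,E):
    Y=(E[:3,:3]@np.atleast_2d(X).T).T+E[:3,3];n=np.linalg.norm(Y[:,:2],axis=1);th=np.arctan2(n,Y[:,2])
    return Y[:,:2]/n[:,None]*th[:,None]*[K[0,0],K[1,1]]+K[:2,2]
E
python3 - <<'E'
from h import *
K,E=cam('wrist');im=manip.snapshot('wrist');cv2.imwrite('pics/w1.png',im);np.savez('w1.npz',K=K,E=E)
s=manip.observe();print(s['time'],s['position'],s['qpos'])
for t in['carrier','empty_nest','full_nest','other_cup']: print(t,[(d['point'],d['confidence']) for d in manip.boxes_of('wrist',t)])
print(wproj([[.534,-.2035,.037],[.527,-.108,.037],[.53,-.155,.025]],K,E))
E
```

```text
2.5833 [ 0.49915313 -0.20094169  0.29991608] [-5.05422091e-01  2.93572688e-01  1.66435945e+00 -1.62430171e-04
  1.18396777e+00  6.45330161e-01]
carrier [([262.2, 137.7], 0.78)]
empty_nest [([264.3, 139.6], 0.82)]
full_nest [([262.8, 138.0], 0.73)]
other_cup []
[[292.18817202 150.01086427]
 [221.42920555 125.33228975]
 [256.66820827 136.90623788]]
```

View pics/w1.png

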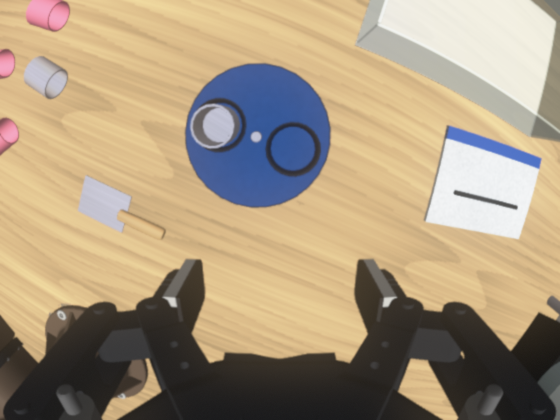

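The wrist view is sharp. The empty collar is at about (293,149), the stud at (256,137), and the fallen cup's open mouth at (55,83) faces right. I'll fit the collar and work out the grasp moves.

Run:
```python
from plan import *
z=np.load('w1.npz');K,E=z['K'],z['E'];im=cv2.imread('pics/w1.png');h=cv2.cvtColor(im,cv2.COLOR_BGR2HSV)
def circ(P): 
    c,r=cv2.minEnclosingCircle((P[:,:2]*1000).astype(np.float32)); A=np.c_[2*P[:,:2],np.ones(len(P))];x=np.linalg.lstsq(A,(P[:,:2]**2).sum(1),rcond=None)[0]
    return x[:2],np.sqrt(x[2]+x[0]**2+x[1]**2),np.array(c)/1000,r
m=np.zeros(h.shape[:2],np.uint8);m[118:182,262:326]=(h[118:182,262:326,2]<75)
k,hi=cv2.findContours(m,cv2.RETR_CCOMP,cv2.CHAIN_APPROX_NONE)
for i,c in enumerate(k):
    if len(c)>60:
        for zz in(.025,.037):print('ring',hi[0][i][3],zz,circ(np.array([wat(p,zz,K,E) for p in c[:,0]])))
m=((h[...,0]>100)&(h[...,0]<130)&(h[...,1]>100)).astype(np.uint8);w=m*0;w[55:215,180:340]=m[55:215,180:340]
k,_=cv2.findContours(w,0,cv2.CHAIN_APPROX_NONE);c=max(k,key=cv2.contourArea);H=cv2.convexHull(c)
print('base',circ(np.array([wat(p,.025,K,E) for p in H[:,0]])));print('stud',wat((256,137),.03,K,E))
Rg,Rf=frames(45,110,1);s=manip.observe();R0=s['tcp_rot'];p0=s['position']
def rel(p,R): return np.round(R0.T@(p-p0)*100,2),np.round(np.degrees(Ro.from_matrix(R0.T@R).as_rotvec()),1)
print('pre',rel(G-.12*Rg[:,2],Rg),'G',rel(G,Rg),G,Rg)
```

```text
ring -1 0.025 (array([ 0.53473755, -0.20465707]), np.float64(0.034189456390258825), array([ 0.5344223 , -0.20479614]), 35.0924186706543)
ring -1 0.037 (array([ 0.53560042, -0.20370928]), np.float64(0.03322655035528837), array([ 0.53529395, -0.20384444]), 34.10417556762695)
ring 0 0.025 (array([ 0.53526651, -0.20373937]), np.float64(0.030589242855922457), array([ 0.5352901 , -0.20374486]), 31.236324310302734)
ring 0 0.037 (array([ 0.53611449, -0.20281742]), np.float64(0.029727732622633028), array([ 0.53613745, -0.20282274]), 30.3565731048584)
base (array([ 0.53119044, -0.15407201]), np.float64(0.09471843735404599), array([ 0.53117493, -0.15410585]), 94.98416137695312)
stud [ 0.52995857 -0.15444496  0.03      ]
pre (array([ 10.95, -28.12,  18.82]), array([ 22.3,  41.2, -53.8])) G (array([ 15.58, -35.22,  27.3 ]), array([ 22.3,  41.2, -53.8])) [0.49773566 0.18472312 0.027     ] [[ 0.11061587  0.98768834  0.11061587]
 [ 0.69840112 -0.15643447  0.69840112]
 [ 0.70710678  0.         -0.70710678]]
```

Request:
apply_moves([
  [[5,-14,6],[11,20,-27]],
  [[10.95,-28.1,18.8],[22.3,41.2,-53.8]],
  [[10.95,-28.1,18.8],[22.3,41.2,-53.8]],
  [[10.95,-28.1,18.8],[22.3,41.2,-53.8]],
  [[10.95,-28.1,18.8],[22.3,41.2,-53.8]],
  [[10.95,-28.1,18.8],[22.3,41.2,-53.8]],
  [[10.95,-28.1,18.8],[22.3,41.2,-53.8]],
  [[10.95,-28.1,18.8],[22.3,41.2,-53.8]],
  [[10.95,-28.1,18.8],[22.3,41.2,-53.8]],
  [[10.95,-28.1,18.8],[22.3,41.2,-53.8]],
  [[10.95,-28.1,18.8],[22.3,41.2,-53.8]],
  [[10.95,-28.1,18.8],[22.3,41.2,-53.8]],
  [[10.95,-28.1,18.8],[22.3,41.2,-53.8]],
  [[10.95,-28.1,18.8],[22.3,41.2,-53.8]],
  [[10.95,-28.1,18.8],[22.3,41.2,-53.8]],
  [[10.95,-28.1,18.8],[22.3,41.2,-53.8]],
  [[10.95,-28.1,18.8],[22.3,41.2,-53.8]],
  [[10.95,-28.1,18.8],[22.3,41.2,-53.8]],
])

```text
time: 4.28
position: [0.4846, 0.1012, 0.1124]
tcp_rot: [[0.11, 0.988, 0.111], [0.698, -0.156, 0.698], [0.707, 0.001, -0.707]]
force: [-0.2, -0.5, 0.8]
width: 0.846
finger_force: 0.0
```

Run:
```python
from plan import *
K,E=cam('wrist');im=manip.snapshot('wrist');np.savez('w2.npz',K=K,E=E)
s=manip.observe();R0=s['tcp_rot'];p0=s['position'];print(s['time'],p0,np.degrees(s['qpos']))
P=lambda s_:np.array([.4993,.1946,.026])+s_*.028*d
n=np.cross(up,d);a=np.linspace(0,2*np.pi,80)
for s_ in(-1,1):
    q=wproj(P(s_)+.026*(np.cos(a)[:,None]*n+np.sin(a)[:,None]*up),K,E);cv2.polylines(im,[np.round(q*8).astype(int)],True,(0,255,0),1,shift=3)
cv2.imwrite('pics/w2.png',im)
Rg,Rf=frames(45,110,1)
print(np.round(R0.T@(G-p0)*100,2),np.degrees(Ro.from_matrix(R0.T@Rg).as_rotvec()))
```

```text
4.3333 [0.48457826 0.10126366 0.11230443] [-18.4811854   33.11253858 121.45592524  59.63749781  53.94914274
 -58.44637487]
[-6.000e-02 -1.000e-02  1.201e+01] [ 0.00887853 -0.01088468  0.03264698]
```

View pics/w2.png

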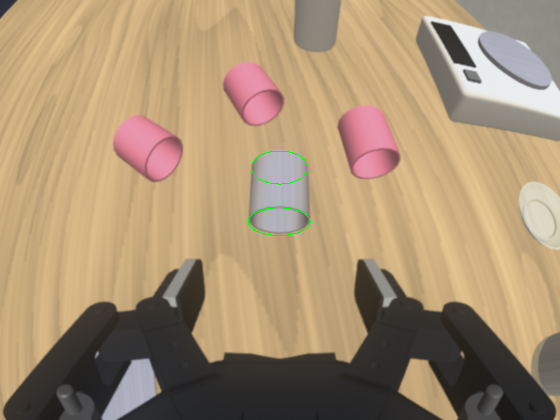

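The overlaid cup model (green) sits exactly on the steel cup (280,193), and the mouth faces the gripper. I'll move in and grip it.

Request:
apply_moves([
  [[0,0,3],[0,0,0]],
  [[0,0,6],[0,0,0]],
  [[0,0,9],[0,0,0]],
  [[0,0,11],[0,0,0]],
  [[0,0,12],[0,0,0]],
  [[0,0,12],[0,0,0]],
  [[0,0,12],[0,0,0]],
  [[0,0,12],[0,0,0]],
])

```text
time: 5.0
position: [0.498, 0.1847, 0.0277]
tcp_rot: [[0.11, 0.988, 0.111], [0.698, -0.156, 0.699], [0.707, 0.001, -0.707]]
force: [0.7, 0.1, 0.2]
width: 0.841
finger_force: 0.0
```

Request:
apply_moves([
  [[0,0,0],[0,0,0]],
  [[0,0,0],[0,0,0]],
  [[0,0,0],[0,0,0]],
  [[0,0,0],[0,0,0]],
  [[0,0,0],[0,0,0]],
  [[0,0,0],[0,0,0]],
  [[0,0,0],[0,0,0]],
  [[0,0,0],[0,0,0]],
  [[0,0,0],[0,0,0]],
  [[0,0,0],[0,0,0]],
], claw=4, force=50)

```text
time: 5.83
position: [0.4981, 0.1844, 0.0282]
tcp_rot: [[0.11, 0.988, 0.112], [0.698, -0.157, 0.699], [0.708, 0.001, -0.706]]
force: [-2.2, -6.8, 9.3]
width: 0.529
finger_force: 48.2
```

Run:
```python
from plan import *
K,E=cam('wrist');im=manip.snapshot('wrist')
s=manip.observe();R0=s['tcp_rot'];p0=s['position'];q=s['qpos'];print(s['time'],p0,s['width']*8.54,s['finger_force'],np.degrees(q),s['force'])
print('chk',wr(R0,q[0],q[1]+q[2]))
n=np.cross(up,d);a=np.linspace(0,2*np.pi,80)
for s_ in(-1,1):
    k=wproj(np.array([.4993,.1946,.026])+s_*.028*d+.026*(np.cos(a)[:,None]*n+np.sin(a)[:,None]*up),K,E);cv2.polylines(im,[np.round(k*8).astype(int)],True,(0,255,0),1,shift=3)
cv2.imwrite('pics/w3.png',im)
```

```text
5.8833 [0.49807757 0.18440438 0.02823937] 4.495109484390357 48.184487856924534 [ -8.04612438  43.39757058 122.16365235  76.99623517  46.57829857
 -70.03699624] [-2.84471004 -6.1506339   9.40653749]
chk [ 76.99623517  46.57829857 -70.03699624]
```

View pics/w3.png

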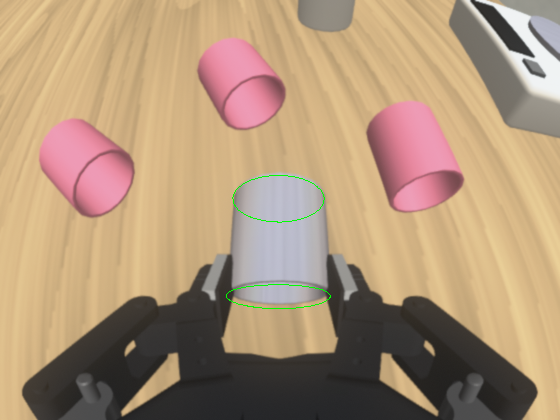

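The pads have closed on the cup near the mouth (contacts at about (230,265) and (330,265)). The opening reads less than 52 mm, so I'll test with a small lift and look.

Request:
apply_moves([
  [[0.7,0,-0.7],[0,0,0]],
  [[1.4,0,-1.4],[0,0,0]],
  [[2.1,0,-2.1],[0,0,0]],
  [[2.1,0,-2.1],[0,0,0]],
  [[2.1,0,-2.1],[0,0,0]],
])

```text
time: 6.3
position: [0.4981, 0.1846, 0.0573]
tcp_rot: [[0.11, 0.988, 0.112], [0.699, -0.157, 0.698], [0.707, 0.002, -0.707]]
force: [-0.4, -0.1, -3.2]
width: 0.525
finger_force: 48.3
```

```bash
cat > tf.py <<'E'
from plan import *
from scipy.optimize import minimize
# cup pose in tool frame: fit silhouette in wrist view
def cupmask(im):
    h=cv2.cvtColor(im,cv2.COLOR_BGR2HSV);return h
E
python3 - <<'E'
from plan import *
K,E=cam('wrist');im=manip.snapshot('wrist');cv2.imwrite('pics/w4r.png',im);np.savez('w4.npz',K=K,E=E)
s=manip.observe();R0=s['tcp_rot'];p0=s['position'];print(s['time'],p0,s['width'],s['finger_force'],s['force'])
sd=manip.snapshot('side');cv2.imwrite('pics/s4.png',sd)
n=np.cross(up,d);a=np.linspace(0,2*np.pi,80)
off=p0-np.array([.498,.1847,.0277]);print(off)
for s_ in(-1,1):
    X=off+np.array([.4993,.1946,.026])+s_*.028*d+.026*(np.cos(a)[:,None]*n+np.sin(a)[:,None]*up)
    cv2.polylines(im,[np.round(wproj(X,K,E)*8).astype(int)],True,(0,255,0),1,shift=3)
    cv2.polylines(sd,[np.round(proj('side',X)*8).astype(int)],True,(0,255,0),1,shift=3)
f=lambda im,x,y,w,h,k:cv2.resize(im[y:y+h,x:x+w],None,fx=k,fy=k,interpolation=cv2.INTER_CUBIC)
cv2.imwrite('pics/c4.png',np.hstack([f(im,180,150,200,200,2),f(sd,230,170,100,100,4)]))
E
```

```text
6.35 [0.49787675 0.18472938 0.05686714] 0.5293578160762956 48.30695685785031 [ 0.20836424 -0.12238342 -2.98241519]
[-1.23253935e-04  2.93809512e-05  2.91671381e-02]
```

View pics/c4.png

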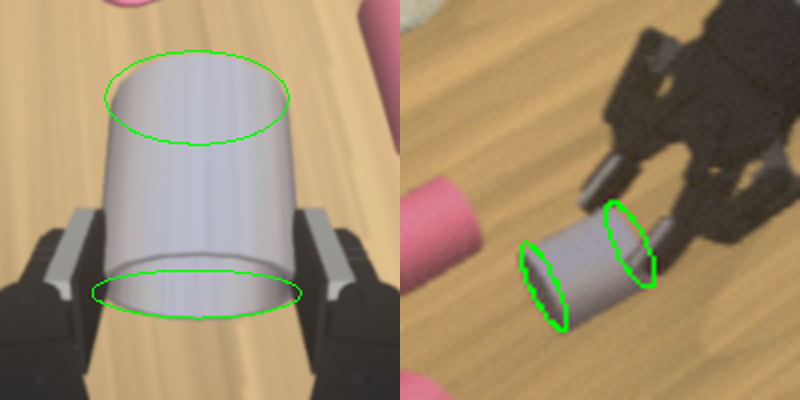

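The lift holds (about -3 N, the cup's weight), but the cup has pitched in the grip and its bottom droops. I'll solve for the in-hand pitch and offset from the rim and bottom edges in the wrist view.

```bash
cat > tf.py <<'E'
from plan import *
from scipy.optimize import least_squares,fsolve
a=np.linspace(0,2*np.pi,181)
def cupax(th,R0): # cup axis rotated about tool y by th (deg) from nominal (d at grasp)
    Rg,_=frames(45,110,1); return Ro.from_rotvec(np.radians(th)*np.array([0,1,0])).as_matrix()@Rg.T@d  # in tool frame
def rims(v,R0,p0): # v: th, x,z (cup centre in tool frame, m)
    ax=R0@cupax(v[0],R0);c=p0+R0@np.array([v[1],v[3] if len(v)>3 else 0,v[2]]);n=R0[:,1];m=np.cross(ax,n)
    o=.026*(np.cos(a)[:,None]*n+np.sin(a)[:,None]*m);return c-.028*ax+o,c+.028*ax+o
def rows(v,R0,p0,K,E):
    b,m=rims(v,R0,p0);kb,km=wproj(b,K,E),wproj(m,K,E);return np.array([kb[:,1].min(),km[:,1].min(),km[:,1].max()])
def solve(obs,R0,p0,K,E):
    r=least_squares(lambda v:rows([v[0]*100,v[1],v[2]],R0,p0,K,E)-obs,[0,.0,0.],diff_step=1e-3,x_scale=[.1,.01,.01]);v=[r.x[0]*100,r.x[1],r.x[2]];return v,r.cost
E
python3 - <<'E'
from tf import *
z=np.load('w4.npz');K,E=z['K'],z['E'];s=manip.observe();R0,p0=s['tcp_rot'],s['position']
print('nominal',rows([0,*( R0.T@(-.010*d+[0,0,-.001]))[[0,2]]],R0,p0,K,E))
for o in ([175.5,276.5,309],[176.5,277.5,309],[175.5,275.5,310]): print(o,solve(np.array(o),R0,p0,K,E))
v,_=solve(np.array([175.5,276.5,309]),R0,p0,K,E)
im=cv2.imread('pics/w4r.png');sd=cv2.imread('pics/s4.png')
for X in rims(v,R0,p0):
    k=wproj(X,K,E);print(k[:,0].min(),k[:,0].max())
    cv2.polylines(im,[np.round(k*8).astype(int)],True,(0,255,0),1,shift=3)
    cv2.polylines(sd,[np.round(proj('side',X)*8).astype(int)],True,(0,255,0),1,shift=3)
f=lambda im,x,y,w,h,k:cv2.resize(im[y:y+h,x:x+w],None,fx=k,fy=k,interpolation=cv2.INTER_CUBIC)
cv2.imwrite('pics/c5.png',np.hstack([f(im,180,150,200,200,2),f(sd,230,170,100,100,4)]))
E
```

```text
nominal [174.53082135 284.28307161 308.17422892]
[175.5, 276.5, 309] ([np.float64(-4.632816388997356), np.float64(0.004777984898914229), np.float64(0.01200211994876155)], np.float64(1.6680937157441427e-25))
[176.5, 277.5, 309] ([np.float64(-4.2590171909652295), np.float64(0.004117765613415057), np.float64(0.012781458760319117)], np.float64(2.261821987449685e-26))
[175.5, 275.5, 310] ([np.float64(-5.702280057996777), np.float64(0.004844389093647671), np.float64(0.011426839392176962)], np.float64(3.053459683057075e-25))
234.01587848163268 322.4313527943441
226.401164310585 329.49611970041565
```

View pics/c5.png

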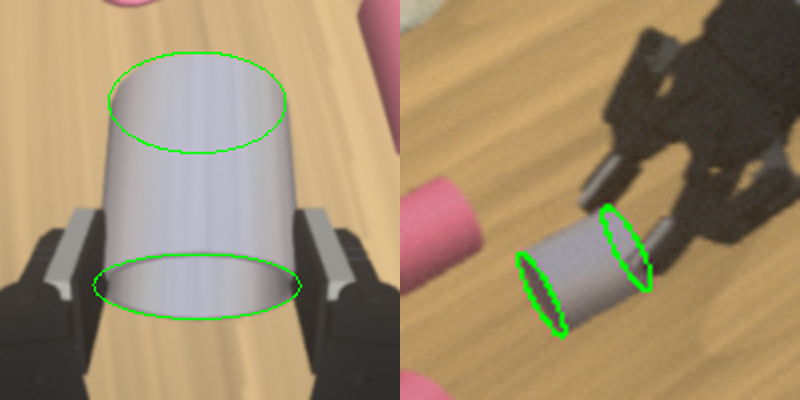

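The solved model (pitch -4.6°) matches the cup outline in both views. Next I'll fit the arm geometry to the recorded poses and check that the joints allow the placing pose.

```bash
cat > arm.py <<'E'
from tf import *
e=lambda ax,t:Ro.from_euler(ax,t).as_matrix()
def fk(q,g):
    h,o,l2,eo,l3,lt,lat=g
    A=e('z',q[0]);B=A@e('y',q[1]);C=B@e('y',q[2]);W=C@e('z',q[3])@e('y',q[4])@e('z',q[5]+np.pi/2)
    return A@[o,lat,h]+B@[0,0,l2]+C@[eo,0,l3]+W@[0,0,lt],W
D=[([-1.255,.491,1.559,0,1.092,-.106],[.2558,-.57,.2225]),([-.505422,.293573,1.664359,-.000162,1.183968,.64533],[.49915,-.20094,.29992]),
(np.radians([-18.4811854,33.11253858,121.45592524,59.63749781,53.94914274,-58.44637487]),[.484578,.101264,.112304]),
(np.radians([-8.04612438,43.39757058,122.16365235,76.99623517,46.57829857,-70.03699624]),[.498078,.184404,.028239])]
s=manip.observe();D.append((s['qpos'],s['position']))
fit=least_squares(lambda g:np.concatenate([fk(q,g)[0]-p for q,p in D]),[.3,0,.4,0,.4,.25,.066]);g=fit.x
lo=np.array([-3.1,-.84,.05,-1.13,.06,-2.69]);hi=np.array([3.1,2.19,2.79,4.28,2.93,2.69])
def ik(p,R,q0):
    f=lambda q:(lambda P,W:np.r_[(P-p)*10,(W-R).ravel()])(*fk(q,g))
    r=least_squares(f,np.clip(q0,lo+.01,hi-.01),bounds=(lo,hi));return r.x,r.cost
def Rfin(th,hb):
    c=cupax(th,None);H=np.array([np.cos(np.radians(hb)),np.sin(np.radians(hb)),0]);y=np.array([0,1,0]);x=np.cross(y,c)  # tool-frame triad
    A=np.c_[c,y,np.cross(c,y)]
    yw=np.cross(up,H); 
    for sg in(1,-1):
        B=np.c_[up,sg*yw,np.cross(up,sg*yw)];R=B@A.T
        if R[:2,2]@H[:2]>0:return R
E
python3 - <<'E'
from arm import *
print('geom',np.round(g,4),'res mm',np.abs(fit.fun).max()*1e3)
th=-4.6;cc=np.array([.0048,0,.012])
R0=s['tcp_rot'];N=np.array([.535,-.2037,.025])
for hb in(-40,-20,0,20,45,70,90,110):
    R=Rfin(th,hb);p=N+[0,0,.028+.03]-R@cc
    best=min((ik(p,R,q0) for q0 in [s['qpos'],s['qpos']+[-.6,0,0,-.5,0,2.5],s['qpos']+[-.6,0,0,-1.5,0,.5]]),key=lambda t:t[1])
    print(hb,np.round(p,3),np.round(np.degrees(best[0])),round(best[1],5),'rot',round(np.degrees(Ro.from_matrix(R0.T@R).magnitude())))
E
```

```text
geom [1.961e-01 1.000e-04 5.873e-01 4.350e-02 4.108e-01 2.632e-01 6.600e-02] res mm 0.2796631988801479
-40 [ 0.532 -0.201  0.095] [-22.  32. 129. 212.  22.  74.] 0.0 rot 100
-20 [ 0.531 -0.202  0.095] [-31.  31. 130. 162.  22.  99.] 0.0 rot 111
0 [ 0.531 -0.204  0.095] [-39.  32. 128. 118.  27. 118.] 0.0 rot 123
20 [ 0.531 -0.205  0.095] [-44.  33. 123.  85.  36. 129.] 0.0 rot 136
45 [ 0.532 -0.207  0.095] [-46.  36. 113.  58.  50. 133.] 0.0 rot 154
70 [ 0.534 -0.208  0.095] [-44.  40. 102.  41.  64. 129.] 0.0 rot 172
90 [ 0.535 -0.208  0.095] [-41.  43.  94.  30.  75. 122.] 0.0 rot 173
110 [ 0.536 -0.208  0.095] [-37.  46.  86.  21.  84. 114.] 0.0 rot 159
```

Run:
```python
from arm import *
th=-4.6;cc=np.array([.0048,0,.012]);N=np.array([.535,-.2037,.025]);q0=s['qpos'];R0=s['tcp_rot'];p0=s['position']
print('lift 13cm',np.round(R0.T@[0,0,13.],2))
qa,c1=ik(p0+[0,0,.13],R0,q0);R=Rfin(th,45);qb,c2=ik(N+[0,0,.028+.09]-R@cc,R,np.radians([-46,36,113,58,50,133]))
print(np.round(np.degrees(qa)),np.round(np.degrees(qb)),c1,c2)
n=34;Q=[qa+(qb-qa)*i/n for i in range(n+1)]
P=[fk(q,g) for q in Q]
for st in(0,17):
    pb,Rb=P[st];print('call')
    print([[np.round(Rb.T@(P[i][0]-pb)*100,1).tolist(),np.round(np.degrees(Ro.from_matrix(Rb.T@P[i][1]).as_rotvec()),1).tolist()] for i in range(st+1,st+18)])
low=[ (round(min(r[:,2].min() for r in rims([th,cc[0],cc[2]],W,p)),3), np.round((p+W@cc),2).tolist()) for p,W in P];print(low[::4])
print([round(np.degrees(Ro.from_matrix(P[i][1].T@P[i+1][1]).magnitude()),1) for i in range(0,n,8)])
```

```text
lift 13cm [ 9.19 -0.   -9.19]
[ -8.  25. 118.  60.  55. -43.] [-46.  30. 111.  53.  54. 141.] 3.657933971286924e-24 1.2852039085562337e-22
call
[[[-0.7, 0.6, -0.6], [-0.7, -0.1, 6.0]], [[-1.5, 1.3, -1.2], [-1.5, -0.1, 12.1]], [[-2.2, 1.9, -1.8], [-2.3, -0.1, 18.1]], [[-3.0, 2.5, -2.5], [-3.0, 0.0, 24.2]], [[-3.8, 3.0, -3.1], [-3.8, 0.2, 30.2]], [[-4.5, 3.6, -3.8], [-4.6, 0.5, 36.3]], [[-5.3, 4.1, -4.5], [-5.3, 0.8, 42.3]], [[-6.1, 4.6, -5.1], [-6.1, 1.2, 48.3]], [[-6.9, 5.1, -5.8], [-6.8, 1.6, 54.4]], [[-7.8, 5.6, -6.5], [-7.5, 2.2, 60.4]], [[-8.6, 6.0, -7.2], [-8.2, 2.8, 66.5]], [[-9.4, 6.4, -7.9], [-8.9, 3.5, 72.5]], [[-10.3, 6.8, -8.6], [-9.6, 4.3, 78.5]], [[-11.1, 7.2, -9.4], [-10.2, 5.2, 84.5]], [[-12.0, 7.6, -10.1], [-10.8, 6.1, 90.5]], [[-12.8, 7.9, -10.8], [-11.4, 7.1, 96.6]], [[-13.7, 8.2, -11.6], [-11.9, 8.2, 102.6]]]
call
[[[0.6, 0.8, -0.6], [-0.1, 0.7, 6.1]], [[1.2, 1.6, -1.2], [-0.1, 1.5, 12.1]], [[1.8, 2.4, -1.9], [-0.1, 2.2, 18.2]], [[2.4, 3.3, -2.5], [-0.0, 2.9, 24.3]], [[2.9, 4.1, -3.2], [0.2, 3.7, 30.4]], [[3.4, 5.0, -3.8], [0.4, 4.4, 36.4]], [[3.9, 5.8, -4.5], [0.7
[... 165 characters left out ...]
, [[6.0, 10.3, -8.0], [3.3, 8.7, 72.9]], [[6.3, 11.2, -8.7], [4.1, 9.3, 78.9]], [[6.7, 12.1, -9.4], [4.9, 9.9, 85.0]], [[7.0, 13.1, -10.1], [5.8, 10.5, 91.0]], [[7.3, 14.0, -10.9], [6.8, 11.1, 97.1]], [[7.5, 14.9, -11.6], [7.9, 11.6, 103.1]]]
[(np.float64(0.153), [0.5, 0.2, 0.18]), (np.float64(0.148), [0.52, 0.15, 0.18]), (np.float64(0.142), [0.54, 0.11, 0.17]), (np.float64(0.134), [0.55, 0.06, 0.17]), (np.float64(0.127), [0.56, 0.01, 0.16]), (np.float64(0.121), [0.56, -0.04, 0.16]), (np.float64(0.116), [0.56, -0.09, 0.15]), (np.float64(0.114), [0.55, -0.13, 0.15]), (np.float64(0.114), [0.54, -0.18, 0.14])]
[np.float64(6.1), np.float64(6.1), np.float64(6.1), np.float64(6.1), np.float64(6.1)]
```

Request:
apply_moves([
  [[1.3,0,-1.3],[0,0,0]],
  [[2.6,0,-2.6],[0,0,0]],
  [[3.9,0,-3.9],[0,0,0]],
  [[5.2,0,-5.2],[0,0,0]],
  [[6.5,0,-6.5],[0,0,0]],
  [[7.8,0,-7.8],[0,0,0]],
  [[9.2,0,-9.2],[0,0,0]],
  [[9.2,0,-9.2],[0,0,0]],
], force=60)

```text
time: 7.07
position: [0.4984, 0.185, 0.1893]
tcp_rot: [[0.108, 0.988, 0.113], [0.698, -0.156, 0.699], [0.708, 0.003, -0.706]]
force: [0.5, 0.6, -2.4]
width: 0.518
finger_force: 57.9
```

Request:
apply_moves([
  [[-0.7,0.6,-0.6],[-0.7,-0.1,6.0]],
  [[-1.5,1.3,-1.2],[-1.5,-0.1,12.1]],
  [[-2.2,1.9,-1.8],[-2.3,-0.1,18.1]],
  [[-3.0,2.5,-2.5],[-3.0,0.0,24.2]],
  [[-3.8,3.0,-3.1],[-3.8,0.2,30.2]],
  [[-4.5,3.6,-3.8],[-4.6,0.5,36.3]],
  [[-5.3,4.1,-4.5],[-5.3,0.8,42.3]],
  [[-6.1,4.6,-5.1],[-6.1,1.2,48.3]],
  [[-6.9,5.1,-5.8],[-6.8,1.6,54.4]],
  [[-7.8,5.6,-6.5],[-7.5,2.2,60.4]],
  [[-8.6,6.0,-7.2],[-8.2,2.8,66.5]],
  [[-9.4,6.4,-7.9],[-8.9,3.5,72.5]],
  [[-10.3,6.8,-8.6],[-9.6,4.3,78.5]],
  [[-11.1,7.2,-9.4],[-10.2,5.2,84.5]],
  [[-12.0,7.6,-10.1],[-10.8,6.1,90.5]],
  [[-12.8,7.9,-10.8],[-11.4,7.1,96.6]],
  [[-13.7,8.2,-11.6],[-11.9,8.2,102.6]],
  [[-13.7,8.2,-11.6],[-11.9,8.2,102.6]],
])

```text
time: 8.57
position: [0.5509, -0.006, 0.1706]
tcp_rot: [[0.889, -0.34, 0.307], [-0.458, -0.652, 0.604], [-0.006, -0.678, -0.735]]
force: [0.1, -0.9, -1.9]
width: 0.517
finger_force: 58.1
```

Request:
apply_moves([
  [[0.6,0.8,-0.6],[-0.1,0.7,6.1]],
  [[1.2,1.6,-1.2],[-0.1,1.5,12.1]],
  [[1.8,2.4,-1.9],[-0.1,2.2,18.2]],
  [[2.4,3.3,-2.5],[0,2.9,24.3]],
  [[2.9,4.1,-3.2],[0.2,3.7,30.4]],
  [[3.4,5.0,-3.8],[0.4,4.4,36.4]],
  [[3.9,5.8,-4.5],[0.7,5.1,42.5]],
  [[4.4,6.7,-5.2],[1.1,5.9,48.6]],
  [[4.8,7.6,-5.9],[1.5,6.6,54.7]],
  [[5.2,8.5,-6.6],[2.0,7.3,60.7]],
  [[5.6,9.4,-7.3],[2.6,8.0,66.8]],
  [[6.0,10.3,-8.0],[3.3,8.7,72.9]],
  [[6.3,11.2,-8.7],[4.1,9.3,78.9]],
  [[6.7,12.1,-9.4],[4.9,9.9,85.0]],
  [[7.0,13.1,-10.1],[5.8,10.5,91.0]],
  [[7.3,14.0,-10.9],[6.8,11.1,97.1]],
  [[7.5,14.9,-11.6],[7.9,11.6,103.1]],
  [[7.5,14.9,-11.6],[7.9,11.6,103.1]],
  [[7.5,14.9,-11.6],[7.9,11.6,103.1]],
])

```text
time: 10.15
position: [0.5322, -0.2058, 0.1554]
tcp_rot: [[-0.536, -0.71, 0.457], [-0.541, 0.705, 0.459], [-0.648, -0.001, -0.761]]
force: [0.9, -0.1, -2.4]
width: 0.517
finger_force: 58.3
```

Run:
```python
from tf import *
K,E=cam('wrist');im=manip.snapshot('wrist');cv2.imwrite('pics/w5r.png',im);np.savez('w5.npz',K=K,E=E)
s=manip.observe();R0=s['tcp_rot'];p0=s['position'];print(s['time'],p0,s['width'],s['finger_force'],s['force'],np.degrees(s['qpos']))
cc=np.array([.0048,0,.012]);ax=R0@cupax(-4.6,None);print('axis',ax,'bottom',p0+R0@cc-.028*ax)
sd=manip.snapshot('side');cv2.imwrite('pics/s5.png',sd)
for X in rims([-4.6,.0048,.012],R0,p0):
    cv2.polylines(im,[np.round(wproj(X,K,E)*8).astype(int)],True,(0,255,0),1,shift=3)
    cv2.polylines(sd,[np.round(proj('side',X)*8).astype(int)],True,(0,255,0),1,shift=3)
f=lambda im,x,y,w,h,k:cv2.resize(im[y:y+h,x:x+w],None,fx=k,fy=k,interpolation=cv2.INTER_CUBIC)
cv2.imwrite('pics/c6.png',np.hstack([f(im,180,150,200,200,2),f(sd,320,90,100,100,4)]))
```

```text
10.2 [ 0.53230355 -0.20545231  0.15562275] 0.516652463439059 58.271927163004875 [ 0.04617206  0.46786237 -2.08608919] [-45.61042942  30.37206702 110.69899212  53.19951884  54.06131116
 140.78159033]
axis [-1.15440665e-03  7.02053931e-04  9.99999087e-01] bottom [ 0.53525306 -0.2025542   0.11537465]
```

View pics/c6.png

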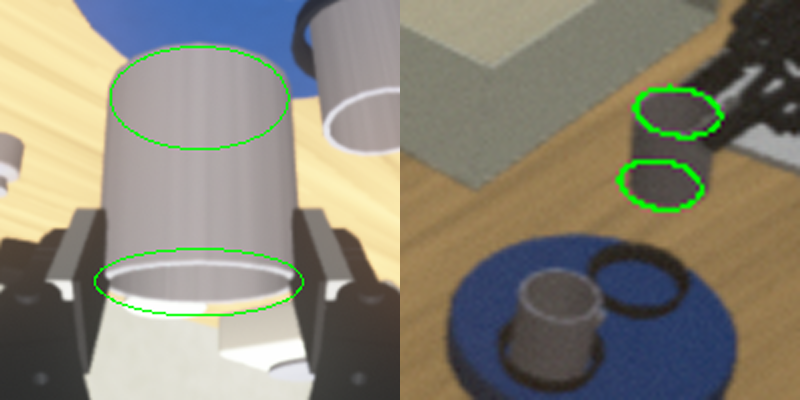

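The cup hangs mouth up above the empty nest at side px (490,127). Its rim ellipse in the wrist view is thinner than modelled, so it has tilted a few degrees in the grip. I'll re-solve.

Run:
```python
from tf import *
z=np.load('w5.npz');K,E=z['K'],z['E'];s=manip.observe();R0,p0=s['tcp_rot'],s['position']
g=cv2.cvtColor(cv2.imread('pics/w5r.png'),cv2.COLOR_BGR2GRAY)
for r0,r1 in((168,178),(274,308)): print(r0,g[r0:r1,274:286].mean(1).round().astype(int).tolist())
g4=cv2.cvtColor(cv2.imread('pics/w4r.png'),cv2.COLOR_BGR2GRAY)
print('w4',g4[170:182,274:286].mean(1).round().astype(int).tolist(),g4[270:314,274:286].mean(1).round().astype(int).tolist())
for o in ([171.5,280,302],[171.5,279.5,302.5],[172,280,303]):
    v,c=solve(np.array(o),R0,p0,K,E);ax=R0@cupax(v[0],None);b=p0+R0@np.array([v[1],0,v[2]])-.028*ax
    print(o,np.round(v,4),'axis',np.round(ax,3),'tilt',np.degrees(np.arccos(ax[2])),'bottom',np.round(b,4))
```

```text
168 [107, 107, 114, 134, 158, 168, 170, 170, 171, 171]
274 [174, 174, 174, 174, 176, 187, 209, 221, 201, 179, 173, 173, 173, 174, 174, 174, 174, 174, 174, 174, 174, 174, 174, 174, 175, 180, 202, 233, 246, 248, 248, 246, 242, 238]
w4 [174, 174, 174, 174, 174, 175, 179, 185, 189, 189, 189, 189] [187, 187, 187, 187, 185, 174, 152, 142, 165, 180, 183, 184, 184, 184, 184, 184, 184, 184, 184, 184, 184, 184, 184, 184, 184, 184, 184, 184, 184, 184, 184, 184, 184, 184, 184, 184, 184, 181, 169, 150, 158, 167, 168, 168]
[171.5, 280, 302] [1.7625 0.0062 0.0122] axis [0.077 0.079 0.994] tilt 6.348182407133125 bottom [ 0.5325 -0.2053  0.1146]
[171.5, 279.5, 302.5] [1.2078 0.0062 0.0121] axis [0.07  0.072 0.995] tilt 5.793479310577843 bottom [ 0.5326 -0.2051  0.1147]
[172, 280, 303] [1.1197 0.0059 0.012 ] axis [0.069 0.071 0.995] tilt 5.705389579816249 bottom [ 0.5328 -0.205   0.1149]
```

```bash
cat >> tf.py <<'E'
def rows4(v,R0,p0,K,E):
    b,m=rims(v,R0,p0);c=m[:-1].mean(0);i=c+(m-c)*23/26;kb,km,ki=(wproj(x,K,E)[:,1] for x in(b,m,i));return np.array([kb.min(),km.min(),ki.min(),ki.max(),km.max()])
def solve4(obs,R0,p0,K,E):
    w=~np.isnan(obs);r=least_squares(lambda v:(rows4([v[0]*100,v[1],v[2]],R0,p0,K,E)-obs)[w],[0,.0,0.],diff_step=1e-3,x_scale=[.1,.01,.01]);return [r.x[0]*100,r.x[1],r.x[2]],np.round(r.fun,2)
E
python3 - <<'E'
from tf import *
z=np.load('w5.npz');K,E=z['K'],z['E'];s=manip.observe();R0,p0=s['tcp_rot'],s['position'];x=np.nan
v,c=solve4(np.array([170.5,278.7,282.5,299.5,x]),R0,p0,K,E);ax=R0@cupax(v[0],None)
print(np.round(v,4),c,'tilt',np.degrees(np.arccos(ax[2])),ax,'bottom',p0+R0@np.array([v[1],0,v[2]])-.028*ax)
z=np.load('w4.npz');K,E=z['K'],z['E'];Rg,_=frames(45,110,1);print('w4',solve4(np.array([176,274.8,279,307,310.5]),Rg,np.array([.4979,.1847,.0570]),K,E))
im=cv2.imread('pics/w5r.png');K,E=np.load('w5.npz')['K'],np.load('w5.npz')['E']
for X in rims(v,R0,p0): cv2.polylines(im,[np.round(wproj(X,K,E)*8).astype(int)],True,(0,255,0),1,shift=3)
cv2.imwrite('pics/c7.png',cv2.resize(im[150:340,180:380],None,fx=3,fy=3,interpolation=cv2.INTER_CUBIC))
E
```

```text
[2.6382 0.0068 0.0124] [-0.    1.06 -1.15  0.09] tilt 7.223897717658851 [0.08777716 0.09004157 0.99206234] bottom [ 0.53195645 -0.20582541  0.11416409]
w4 ([np.float64(-5.5073978227270795), np.float64(0.004186396431828243), np.float64(0.012810896329687219)], array([-0.  ,  0.75, -0.86,  1.07, -0.96]))
```

View pics/c7.png

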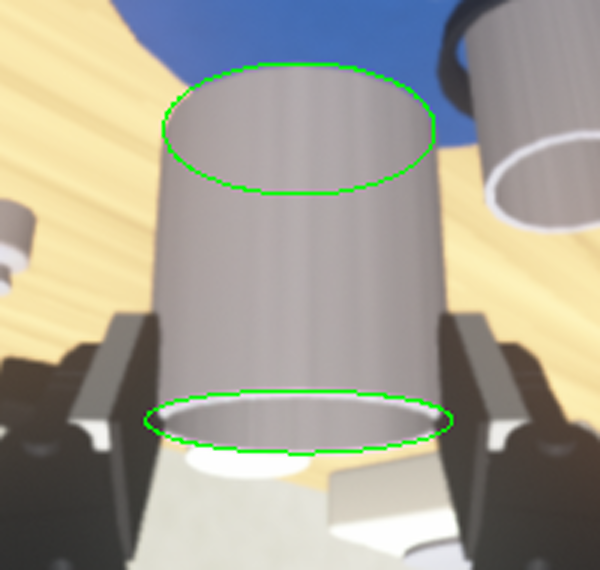

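The re-solved model (tilt about 7° towards the tool's heading, bottom at (0.532,-0.206,0.114)) fits the rim and bottom edges well. Next I'll correct the tilt and centre the cup over the nest.

```bash
cat > go.py <<'E'
from arm import *
v=[2.3,.0066,.0123];N=np.array([.5355,-.204,.025]);cc=np.array([v[1],0,v[2]])
R0,p0=s['tcp_rot'],s['position'];R=Rfin(v[0],45)
b=np.array([0,0,.028])-R@cc  # tcp relative to bottom centre
def rel(p,Rt): return np.round(R0.T@(p-p0)*100,2).tolist(),np.round(np.degrees(Ro.from_matrix(R0.T@Rt).as_rotvec()),1).tolist()
E
python3 - <<'E'
from go import *
print('tips over bottom',[round((b+R@np.array([x,0,.019]))[2],4) for x in(-.011,.011)],'b',b)
for h in(.09,.05,.03): print(h,rel(N+[0,0,h]+b,R))
q,c=ik(N+[0,0,.0]+b,R,s['qpos']);print(np.degrees(q).round(),c)
print('down in new tool axes per cm',np.round(R.T@[0,0,-1],3))
E
```

```text
tips over bottom [np.float64(0.0364), np.float64(0.0202)] b [-0.00322695 -0.00322695  0.0411918 ]
0.09 ([0.08, -0.13, -0.13], [0.1, -6.9, 0.2])
0.05 ([2.68, -0.12, 2.92], [0.1, -6.9, 0.2])
0.03 ([3.97, -0.12, 4.44], [0.1, -6.9, 0.2])
[-48.  41. 114.  66.  53. 121.] 4.680815386026693e-30
down in new tool axes per cm [ 0.735 -0.     0.678]
```

Fingertips will clear the collar by about 8 mm. I'll correct the tilt and go down to 30 mm over the nest floor.

Request:
apply_moves([
  [[0.1,-0.1,-0.1],[0,-3.5,0.1]],
  [[0.1,-0.1,-0.1],[0.1,-6.9,0.2]],
  [[0.1,-0.1,-0.1],[0.1,-6.9,0.2]],
  [[0.7,-0.1,0.6],[0.1,-6.9,0.2]],
  [[1.4,-0.1,1.4],[0.1,-6.9,0.2]],
  [[2.1,-0.1,2.2],[0.1,-6.9,0.2]],
  [[2.7,-0.1,2.9],[0.1,-6.9,0.2]],
  [[3.3,-0.1,3.7],[0.1,-6.9,0.2]],
  [[4.0,-0.1,4.4],[0.1,-6.9,0.2]],
  [[4.0,-0.1,4.4],[0.1,-6.9,0.2]],
  [[4.0,-0.1,4.4],[0.1,-6.9,0.2]],
])

```text
time: 11.17
position: [0.5317, -0.2081, 0.0963]
tcp_rot: [[-0.483, -0.704, 0.52], [-0.476, 0.71, 0.519], [-0.735, 0.003, -0.678]]
force: [0.0, -0.2, -1.6]
width: 0.518
finger_force: 58.6
```

Run:
```python
from go import *
K,E=cam('wrist');im=manip.snapshot('wrist');cv2.imwrite('pics/w6r.png',im);cv2.imwrite('pics/s6.png',manip.snapshot('side'));cv2.imwrite('pics/t6.png',manip.snapshot('top'))
g_=cv2.cvtColor(im,cv2.COLOR_BGR2GRAY)
print(s['time'],p0,s['force'],s['finger_force'],s['width'])
print(g_[166:180,274:286].mean(1).round().astype(int).tolist(),g_[270:314,274:286].mean(1).round().astype(int).tolist())
print(rows4(v,R0,p0,K,E))
ax=R0@cupax(v[0],None);bot=p0+R0@cc-.028*ax;print('bottom',bot,ax);
for h in(.012,.0,-.001): print(h,rel(N+[0,0,h]+b,R))
# nest collar projected vs dark in wrist
t=np.linspace(0,2*np.pi,12,endpoint=False)
hsv=cv2.cvtColor(im,cv2.COLOR_BGR2HSV)
k=wproj(np.c_[N[0]+.034*np.cos(t),N[1]+.034*np.sin(t),0*t+.037],K,E);print([(k[i].round().astype(int).tolist(),int(hsv[int(k[i][1]),int(k[i][0]),2])) for i in range(12) if 0<k[i][1]<419 and 0<k[i][0]<559])
```

```text
11.1667 [ 0.53166987 -0.20811252  0.09625981] [ 0.02535827 -0.16910674 -1.55405869] 58.57230752706528 0.51774967552834
[105, 105, 105, 107, 118, 141, 157, 161, 162, 162, 162, 162, 162, 163] [166, 166, 166, 166, 167, 166, 166, 166, 167, 172, 191, 216, 214, 181, 166, 165, 165, 166, 166, 166, 166, 166, 166, 167, 166, 167, 167, 167, 170, 184, 214, 230, 233, 231, 226, 222, 220, 221, 217, 207, 198, 195, 194, 194]
[169.79110231 278.84196496 280.49395655 299.44848748 300.37696291]
bottom [ 0.53482956 -0.20483036  0.05506716] [ 0.00193442 -0.00164319  0.99999678]
0.012 ([1.26, 0.02, 1.3], [-0.1, -0.0, -0.3])
0.0 ([2.14, 0.01, 2.12], [-0.1, -0.0, -0.3])
-0.001 ([2.21, 0.01, 2.18], [-0.1, -0.0, -0.3])
[([243, 189], 154), ([266, 196], 168), ([292, 196], 166), ([315, 189], 150), ([331, 177], 64), ([335, 162], 64), ([323, 146], 65), ([296, 135], 67), ([262, 135], 68), ([235, 146], 59), ([223, 162], 117), ([227, 178], 87)]
```

The collar projects right onto the dark ring, and the cup is centred over it with an unchanged pose in the grip. I'll lower it in.

Request:
apply_moves([
  [[0.5,0,0.5],[0,0,0]],
  [[1.0,0,1.0],[0,0,0]],
  [[1.3,0,1.3],[0,0,0]],
  [[1.5,0,1.5],[0,0,0]],
  [[1.7,0,1.65],[0,0,0]],
  [[1.8,0,1.8],[0,0,0]],
  [[1.9,0,1.9],[0,0,0]],
  [[1.9,0,1.9],[0,0,0]],
  [[1.9,0,1.9],[0,0,0]],
])

```text
time: 12.07
position: [0.5325, -0.2075, 0.07]
tcp_rot: [[-0.482, -0.704, 0.521], [-0.477, 0.71, 0.518], [-0.735, 0.002, -0.678]]
force: [-0.0, -0.4, -2.1]
width: 0.513
finger_force: 58.6
```

Request:
apply_moves([
  [[0.05,0,0.05],[0,0,0]],
  [[0.1,0,0.1],[0,0,0]],
  [[0.1,0,0.1],[0,0,0]],
  [[0.15,0,0.15],[0,0,0]],
  [[0.15,0,0.15],[0,0,0]],
])

```text
time: 12.48
position: [0.5325, -0.2074, 0.0677]
tcp_rot: [[-0.482, -0.704, 0.521], [-0.477, 0.71, 0.518], [-0.735, 0.002, -0.678]]
force: [-0.4, 0.0, -2.3]
width: 0.517
finger_force: 58.6
```

Request:
apply_moves([
  [[0.05,0,0.05],[0,0,0]],
  [[0.1,0,0.1],[0,0,0]],
  [[0.1,0,0.1],[0,0,0]],
  [[0.1,0,0.1],[0,0,0]],
])

```text
time: 12.82
position: [0.5325, -0.2074, 0.0663]
tcp_rot: [[-0.482, -0.704, 0.521], [-0.477, 0.71, 0.518], [-0.735, 0.002, -0.678]]
force: [0.2, 0.2, -1.8]
width: 0.516
finger_force: 58.6
```

Request:
apply_moves([
  [[0.05,0,0.05],[0,0,0]],
  [[0.05,0,0.05],[0,0,0]],
  [[0.1,0,0.1],[0,0,0]],
  [[0.1,0,0.1],[0,0,0]],
])

```text
time: 13.15
position: [0.5326, -0.2075, 0.0656]
tcp_rot: [[-0.482, -0.704, 0.522], [-0.477, 0.71, 0.518], [-0.736, 0.001, -0.677]]
force: [-4.2, -2.3, 5.9]
width: 0.519
finger_force: 60.5
```

It touched down with about 8 N of change. Now I'll ease the grip and open.

Request:
apply_moves([
  [[0,0,0],[0,0,0]],
  [[0,0,0],[0,0,0]],
  [[0,0,0],[0,0,0]],
  [[0,0,0],[0,0,0]],
], force=20)

```text
time: 13.48
position: [0.5326, -0.2075, 0.0656]
tcp_rot: [[-0.482, -0.704, 0.522], [-0.477, 0.71, 0.518], [-0.735, 0.001, -0.678]]
force: [-4.4, -1.0, 6.0]
width: 0.513
finger_force: 60.4
```

Request:
apply_moves([
  [[0,0,0],[0,0,0]],
  [[0,0,0],[0,0,0]],
  [[0,0,0],[0,0,0]],
  [[0,0,0],[0,0,0]],
  [[0,0,0],[0,0,0]],
  [[0,0,0],[0,0,0]],
  [[0,0,0],[0,0,0]],
  [[0,0,0],[0,0,0]],
], claw=7.0)

```text
time: 14.15
position: [0.5326, -0.2073, 0.065]
tcp_rot: [[-0.482, -0.704, 0.521], [-0.477, 0.71, 0.518], [-0.735, 0.002, -0.678]]
force: [0.1, -1.0, 0.5]
width: 0.819
finger_force: 0.0
```

Run:
```python
from go import *
K,E=cam('wrist');im=manip.snapshot('wrist');cv2.imwrite('pics/w7r.png',im)
print(s['time'],p0,s['force'],s['width'])
# predicted cup upright in nest vs visible silhouette
a_=np.linspace(0,2*np.pi,181)
for zz,r in((.025,.026),(.081,.026),(.081,.023)):
    k=wproj(np.c_[N[0]+r*np.cos(a_),N[1]+r*np.sin(a_),0*a_+zz],K,E);print(zz,r,k.min(0).round(1),k.max(0).round(1))
g_=cv2.cvtColor(im,cv2.COLOR_BGR2GRAY);print(g_[268:318,274:286].mean(1).round().astype(int).tolist());print(g_[225,215:345].tolist())
```

```text
14.15 [ 0.53258745 -0.20733941  0.06497372] [ 0.11857178 -1.02034305  0.48100271] 0.8187969311832485
0.025 0.026 [233.8 171.6] [324.6 215.8]
0.081 0.026 [227.9 281.5] [330.6 302.4]
0.081 0.023 [233.9 283.1] [324.7 301.5]
[166, 165, 165, 165, 166, 166, 166, 166, 166, 166, 166, 170, 187, 215, 221, 185, 166, 165, 165, 165, 165, 166, 166, 166, 166, 166, 166, 166, 166, 166, 167, 168, 179, 201, 213, 200, 194, 193, 193, 194, 202, 220, 231, 234, 234, 232, 226, 217, 211, 211]
[117, 117, 117, 117, 117, 116, 116, 116, 116, 114, 109, 97, 82, 73, 70, 79, 107, 129, 138, 143, 144, 145, 146, 146, 148, 149, 151, 151, 153, 154, 155, 155, 156, 156, 157, 157, 158, 158, 159, 159, 159, 160, 159, 161, 161, 161, 161, 161, 161, 162, 162, 164, 164, 165, 164, 164, 163, 162, 162, 163, 164, 165, 165, 165, 165, 165, 164, 163, 160, 159, 160, 160, 161, 161, 161, 161, 161, 161, 160, 158, 158, 157, 156, 156, 157, 158, 158, 158, 156, 154, 153, 152, 150, 149, 148, 146, 146, 145, 145, 145, 146, 146, 145, 143, 141, 139, 137, 136, 135, 131, 127, 119, 101, 77, 61, 59, 58, 59, 61, 74, 103, 137, 156, 162, 163, 165, 166, 167, 166, 163]
```

The rim rows (280 to 303) match the predicted seated, upright cup to within a pixel or two. I'll back out along the tool axis.

Request:
apply_moves([
  [[0,0,-0.7],[0,0,0]],
  [[0,0,-1.5],[0,0,0]],
  [[0,0,-2.5],[0,0,0]],
  [[0,0,-4],[0,0,0]],
  [[0,0,-6],[0,0,0]],
  [[0,0,-9],[0,0,0]],
  [[0,0,-12],[0,0,0]],
  [[0,0,-13],[0,0,0]],
  [[0,0,-13],[0,0,0]],
  [[0,0,-13],[0,0,0]],
])

```text
time: 15.03
position: [0.4647, -0.2749, 0.1533]
tcp_rot: [[-0.483, -0.703, 0.522], [-0.477, 0.711, 0.517], [-0.735, 0.001, -0.678]]
force: [-0.4, 0.2, -0.7]
width: 0.822
finger_force: 0.0
```

Run:
```python
from go import *
print(s['time'],p0,s['force'])
N2=np.array([.5265,-.1045,.025])
K,E=cam('wrist');im=manip.snapshot('wrist');cv2.imwrite('pics/w8r.png',im);sd=manip.snapshot('side');tp=manip.snapshot('top')
for t in['cup_mouth','other_cup','cup']:
    for c in('wrist','top','side'):
        r=manip.boxes_of(c,t);print(t,c,[(np.round(x['point']).tolist(),round(x['confidence'],2)) for x in r][:5])
for nm,n in(('cup',N),('other',N2)):
    print(nm,'mouth','wrist',wproj([n[0],n[1],.081],K,E),'top',proj('top',[n[0],n[1],.081]),'side',proj('side',[n[0],n[1],.081]))
# rim fit by bright/edge ring: optimise mouth centre x,y,z on gradient in wrist view
g_=cv2.GaussianBlur(cv2.cvtColor(im,cv2.COLOR_BGR2GRAY).astype(np.float32),(0,0),.7)
t=np.linspace(0,2*np.pi,120)
def score(x,y,z,tx,ty):
    R=Ro.from_rotvec([tx,ty,0]).as_matrix();f=lambda r:cv2.remap(g_,wproj(np.array([x,y,z])+(R@np.array([r*np.cos(t),r*np.sin(t),0*t])).T,K,E).astype(np.float32),None,1).ravel()
    return (2*f(.0245)-f(.0285)-f(.0205)).mean()
from scipy.optimize import minimize
for n in(N,N2):
    best=None
    for dx in np.arange(-6,7,2):
        for dy in np.arange(-6,7,2):
            r=minimize(lambda w:-score(n[0]+w[0]/1e3,n[1]+w[1]/1e3,.081+w[2]/1e3,w[3]/60,w[4]/60),[dx,dy,0,0,0],method='Nelder-Mead',options=dict(maxiter=300))
            if best is None or r.fun<best.fun: best=r
    print('rim offset mm',best.x[:3].round(1),'tilt rad',(best.x[3:]/60).round(3),best.fun)
```

```text
15.0333 [ 0.46466909 -0.27493376  0.15325954] [-0.38150154  0.22327914 -0.72759783]
cup_mouth wrist [([413.0, 267.0], 0.8), ([279.0, 192.0], 0.79), ([468.0, 262.0], 0.66), ([516.0, 240.0], 0.64)]
cup_mouth top [([198.0, 302.0], 0.92), ([218.0, 200.0], 0.71), ([174.0, 248.0], 0.7), ([424.0, 228.0], 0.58)]
cup_mouth side [([287.0, 303.0], 0.7), ([228.0, 278.0], 0.65), ([234.0, 231.0], 0.64), ([384.0, 153.0], 0.55)]
other_cup wrist [([347.0, 222.0], 0.87), ([325.0, 148.0], 0.52)]
other_cup top [([380.0, 234.0], 0.83)]
other_cup side [([359.0, 169.0], 0.85)]
cup wrist [([278.0, 192.0], 0.93), ([514.0, 238.0], 0.73), ([466.0, 261.0], 0.64)]
cup top [([175.0, 248.0], 0.97), ([424.0, 229.0], 0.89), ([202.0, 303.0], 0.88), ([216.0, 197.0], 0.79)]
cup side [([229.0, 279.0], 0.7), ([379.0, 154.0], 0.68), ([285.0, 304.0], 0.67), ([233.0, 231.0], 0.57)]
cup mouth wrist [[279.4714659  216.59396049]] top [[427.20402705 225.17144652]] side [[382.27264249 145.73465507]]
other mouth wrist [[350.87328775 241.65445972]] top [[379.60921422 229.19734384]] side [[359.64853125 163.36698457]]Traceback (most recent call last):
  File "<stdin>", line 21, in <module>
    res = _minimize_neldermead(fun, x0, args, callback, bounds=bounds,
                               **options)
    fsim[k] = func(sim[k])
              ~~~~^^^^^^^^
    fx = function(np.copy(x), *(wrapper_args + args))
  File "<stdin>", line 21, in <lambda>
  File "<stdin>", line 15, in score
  File "<stdin>", line 14, in <lambda>
cv2.error: OpenCV(4.12.0) /io/opencv/modules/imgproc/src/imgwarp.cpp:1821: error: (-215:Assertion failed) ((map1.type() == CV_32FC2 || map1.type() == CV_16SC2) && map2.empty()) || (map1.type() == CV_32FC1 && map2.type() == CV_32FC1) in function 'remap'
```

Run:
```python
from go import *
from scipy.optimize import minimize
N2=np.array([.5265,-.1045,.025]);K,E=cam('wrist');im=cv2.imread('pics/w8r.png')
g_=cv2.GaussianBlur(cv2.cvtColor(im,cv2.COLOR_BGR2GRAY).astype(np.float32),(0,0),.7)
t=np.linspace(0,2*np.pi,120)
def score(x,y,z,tx,ty):
    R=Ro.from_rotvec([tx,ty,0]).as_matrix();f=lambda r:cv2.remap(g_,wproj(np.array([x,y,z])+(R@np.array([r*np.cos(t),r*np.sin(t),0*t])).T,K,E).astype(np.float32).reshape(-1,1,2),None,1).ravel()
    return (2*f(.0245)-f(.0285)-f(.0205)).mean()
for n in(N,N2):
    best=None
    for dx in(-4,0,4):
        for dy in(-4,0,4):
            r=minimize(lambda w:-score(n[0]+w[0]/1e3,n[1]+w[1]/1e3,.081+w[2]/1e3,w[3]/60,w[4]/60),[dx,dy,0,0,0],method='Nelder-Mead',options=dict(maxiter=300,initial_simplex=[[dx,dy,0,0,0]]+[[dx+2*(i==0),dy+2*(i==1),3*(i==2),2*(i==3),2*(i==4)] for i in range(5)]))
            if best is None or r.fun<best.fun: best=r
    print('rim offset mm',best.x[:3].round(1),'tilt rad',(best.x[3:]/60).round(3),best.fun, 'at nominal',-score(n[0],n[1],.081,0,0))
```

```text
rim offset mm [-0.8 -0.5 -0.2] tilt rad [ 0.002 -0.013] -70.79256439208984 at nominal -59.924236
rim offset mm [-1.7 -0.2  1. ] tilt rad [ 0.011 -0.013] -37.625 at nominal -22.66239
```

The cup's rim is within 1 mm of the expected seated position and upright, and the other cup stands in its own nest. I'll hand in the job.

```bash
python3 -c "
from station import manip
print(manip.close_job())"
```

```text
the job is handed in; nothing more can be done
None
```

The fallen steel cup is in the empty nest, mouth up and fully down (rim measured within about 1 mm of its seated position). It was lowered in, the other cup still stands in its nest, the arm never went near the jar or wash bottle, and the job was handed in at about 15 s; no verdict came back.

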